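# Index the sample carousel to the nozzle

## Robot

A 6-joint arm with a two-finger parallel gripper is mounted at the origin on the work surface. World frame = base frame: x ahead of the robot, y to its left, z up, the work surface at z = 0. Lengths are in m, angles in rad, forces in N, time in s.
With the tool pointing down it reaches from about 0.425 to 0.925 m from the base axis. Payload 12.5 kg.
Tool frame: the origin (TCP) lies midway between the tips of the shut fingers; the grasp point (between the pads) lies 19 mm behind it; z points along the fingers, y is the line along which they close (so a half turn about z gives the same grasp; the last joint's range is limited). The gripper opens to 85 mm and grips with 20 to 120 N. Pads are 22 mm wide; open, the fingers measure 114 mm over their backs; the gripper's body (76 mm by 85 mm) begins 54 mm behind the grasp point. The pads swing forward as they close: fully open they stand 13 mm farther back than shut.
Start: joints at [1.228, 0.491, 1.559, -0, 1.092, -0.106], TCP at [0.147, 0.608, 0.231] pointing down, gripper open.
Joint ranges: [-3.1, 3.1], [-0.84, 2.19], [0.05, 2.79], [-1.13, 4.28], [0.06, 2.93], [-2.69, 2.69]. Speed limits (rad/s): [2.22, 2.22, 2.79, 3.14, 3.14, 3.14].

## Interface

Orientations are given as a 3x3 rotation matrix whose columns are the frame's x, y, z axes.
In Python, from workcell import manip gives the robot as it stands.
- The arm moves only by the tool carry_out, never from a script. Its argument "moves" is a list of rows, each an object of numbers: "tx", "ty", "tz": the shift along the tool's x, y, z in cm; "roll": the turn about the tool's z in rad; "fingers": the opening, from 0 (shut) to 1 (fully open). A call has 1 to 5 rows; each row shifts and turns the commanded pose from where the row before left it, along the tool's axes as they then stand; what a row does not reach is not made up. A row lasts 1/10 s, in which the tool goes at most 50 mm and 8.59 degrees, less where a joint would pass 70% of its speed; a pose out of reach is approached as far as the arm can. A call is refused whole if a number of a shift passes 5 or a number of a turn 0.15, either way. A call with a gripper value outside its range is refused whole. The fingers move at their own pace and stop on an object; "squeeze" is the grip in N (left out, the last holds). Time passes only in rows, so rows that do not move let the fingers close. It gives the time, the measured TCP pose, the force, the opening and the grip force at its end, in the units of the state.
- manip.get_state(): the state, without advancing time (a new reading comes with each control period).
- manip.camera(name): name is "side" or "top"; returns a dict with "img" (480x640x3 uint8, red, green, blue), "fx", "fy", "cx", "cy" (pixels), "world_from_camera" (4x4, takes a point from camera to world coordinates). Camera axes: x right, y down, z forward; pixel columns grow to the right and rows downward; lengths in m; the calibration is good to about 2 mm. A picture is of the moment at which its call begins. There is no depth.
- manip.finish_job(): hands the job in; it is judged then, once.
The state is a dict: "time_s": time; "joints": joint angles; "joint_vel": joint speeds; "joint_efforts": joint torques, N m; "tcp_pos": TCP position; "tool_rot": TCP orientation; "wrist_force": force on the tool from outside, world axes, zero at the start; "moment": the same for the moment, N m; "width": finger opening in m; "gripper_force": force on a finger pad.
Only numpy, scipy, OpenCV 4.12 (cv2) and the standard library are available. Lean on these libraries where they do the work, as an engineer would, in place of code of your own. Each camera call takes 0.05 s, during which the arm holds its last target. There are 200 camera calls.

## Task

Turn the sampler's carousel by pushing its metal spokes with a fingertip until the long-necked flask stands directly under the sampling nozzle, then take the hand away. Push gently and slowly, without gripping a spoke, and do not touch the tray or lift or touch the vessels in it; they must all stay standing in their pockets. Leave everything else on the bench where it is.

Things in the scene. Friction and masses are not known exactly. Their poses are not given: they have to be found in the camera images.
- nozzle_tip (a point): lower end of the sampler's thin steel nozzle, 125 mm above the table, 62 mm from the carousel's axis. It hangs from a level arm (12 mm wide, 173 to 191 mm above the table) that runs straight outward to a fixed post (18 mm dia., 195 mm tall) 165 mm from the axis, on the nozzle's side. The sampler is fixed to the table, at another place and yaw each time.
- axis (a point): point on the carousel's vertical turning axis, 88 mm above the table, at mid-height of the four spokes (top hub 44 mm dia., its top at 100 mm)
- star (a joint): the carousel's turn from where it stood at the start, rad, counter-clockwise positive seen from above. It turns either way without stops, needs about 1 N at the spoke ends and stays where it is left.
- flask_mouth (a point): mouth centre of the flask to be sampled, a white plastic volumetric flask, round body 28 mm dia., long thin neck 10 mm dia. with a 14 mm lip, 68 mm tall, its mouth 104 mm above the table. It stands loose in one of four round pockets (walls 20 mm high) in the carousel's grey tray, 62 mm from the axis, midway (45 degrees) between two spokes.
- spoke1_end (a point): outer end of spoke 1 of the 4 like spokes, at mid-height: 120 mm from the axis, 88 mm above the table
- spoke2_end (a point): outer end of spoke 2 of the 4 like spokes, at mid-height: 120 mm from the axis, 88 mm above the table
- spoke3_end (a point): outer end of spoke 3 of the 4 like spokes, at mid-height: 120 mm from the axis, 88 mm above the table
- spoke4_end (a point): outer end of spoke 4 of the 4 like spokes, at mid-height: 120 mm from the axis, 88 mm above the table
- spokes: the carousel's top hub (44 mm dia.) with four straight, level, radial aluminium spokes 90 degrees apart, each 12 mm wide and 16 mm high (80 to 96 mm above the table), reaching 120 mm from the axis; origin on the axis, 30 mm above the table
- tray: grey tray 176 mm dia., turns with the spokes; upper face 36 mm, pocket rims 56 mm above the table, so the outer 32 mm of each spoke overhang it; origin on the axis at its underside, 30 mm above the table
- flask: the long-necked flask; origin at the centre of its underside, 36 mm above the table, z up its axis
- vial: straight capped jar 27 mm dia., 56 mm tall, loose in another pocket; origin at the centre of its underside
- cup: short sample cup 31 mm dia. at the rim, 34 mm tall, loose in another pocket; origin at the centre of its underside
- cuvette: square small bottle 18 mm wide, 53 mm tall, loose in another pocket; origin at the centre of its underside
- reagent: white reagent bottle 54 mm dia., 110 mm tall, standing beside the sampler, about 0.22 m from its axis; origin at the centre of its underside
- beaker: small glass beaker 60 mm dia., 70 mm tall, on the sampler's other side, about 0.22 m from its axis; origin at the centre of its underside
- pipette: hand pipette lying on the table, about 205 mm long, 24 mm high; origin under the middle of its grip, x towards its tip
- mouse: black computer mouse 105 x 60 x 33 mm; origin at the centre of its underside
- wash: white bottle with a black cap, 60 mm dia., 130 mm tall; origin at the centre of its underside

How it is judged:
On the way:
1. a fingertip pushes on a spoke and the carousel turns (contact force between the fingers and spokes above 0.1 N and (value of joint star above 0.1 rad or value of joint star below -0.1 rad)), for 0.1 s.
At the end, for the whole second after the job is handed in: The flask's mouth is within 8 mm, seen from above, of the point under the nozzle tip; the carousel is at rest; all four vessels stand upright (within 0.2 rad) on the floor of their pockets (horizontal distance between flask_mouth and nozzle_tip below 0.008 m and velocity of joint star between -0.05 and 0.05 rad/s and height (world z) of each of flask, vial, cup, cuvette below 0.042 m and angle between each of flask, vial, cup, cuvette's own z axis and vertical below 0.2 rad); the robot touches nothing.
It fails at once if a vessel or the tray is touched by the robot (over 0.5 N) (contact force between any of the fingers, the arm and flask above 0.5 N or contact force between any of the fingers, the arm and vial above 0.5 N or contact force between any of the fingers, the arm and cup above 0.5 N or contact force between any of the fingers, the arm and cuvette above 0.5 N or contact force between any of the fingers, the arm and tray above 0.5 N).
It fails at once if a vessel is lifted 10 mm or tipped over 0.35 rad ((height (world z) of flask above 0.046 m or angle between flask's own z axis and vertical above 0.35 rad) or (height (world z) of vial above 0.046 m or angle between vial's own z axis and vertical above 0.35 rad) or (height (world z) of cup above 0.046 m or angle between cup's own z axis and vertical above 0.35 rad) or (height (world z) of cuvette above 0.046 m or angle between cuvette's own z axis and vertical above 0.35 rad)).
It fails at once if the carousel is spun faster than 2.5 rad/s (velocity of joint star above 2.5 rad/s or velocity of joint star below -2.5 rad/s).
It fails at once if a spoke is gripped or shoved with over 20 N (contact force between the fingers and spokes above 20 N).
It fails at once if another thing on the bench is moved over 20 mm (distance of any of reagent, beaker, pipette, mouse, wash from where it was at the start of the episode above 0.02 m).
It also fails if it takes over 67 s, if anything falls off the work surface, if the arm or the gripper's body presses on something with over 40 N, if the wrist force passes 120 N, or if a joint passes its speed limit or range.

## Working session

There is one attempt and no reset: what is moved stays moved. The work goes in short steps, Python scripts to look and compute and a tool call to move; the robot and the scene stay as the last step left them, time stands still between calls to the robot, and variables do not carry over. Pictures are saved under pics/ and viewed, at most 10 in all, crops included, and the job is handed in when it is done.

Besides the shell and the picture viewer there is one more tool, called as name([rows], argument=value, ...), one row to a line, values as JSON. carry_out: Moves the arm, as the interface text tells. Its arguments: {"type":"object","properties":{"moves":{"type":"array","items":{"type":"object","properties":{"tx":{"type":"number"},"ty":{"type":"number"},"tz":{"type":"number"},"roll":{"type":"number"},"fingers":{"type":"number"}}}},"squeeze":{"type":"number"}},"required":["moves"]}

```bash
mkdir -p pics; ls; cat > h.py <<'E'
import numpy as np, cv2
from workcell import manip
def snap(n,f):
    c=manip.camera(n); cv2.imwrite('pics/'+f+'.png',c['img'][:,:,::-1]); np.savez('pics/'+f,**{k:c[k] for k in c}); return c
def plane(c,u,v,z):
    T=np.array(c['world_from_camera']); d=T[:3,:3]@np.array([(u-c['cx'])/c['fx'],(v-c['cy'])/c['fy'],1]); o=T[:3,3]
    return o+d*(z-o[2])/d[2]
def proj(c,p):
    T=np.linalg.inv(np.array(c['world_from_camera'])); q=T[:3,:3]@np.array(p)+T[:3,3]
    return np.array([c['fx']*q[0]/q[2]+c['cx'],c['fy']*q[1]/q[2]+c['cy']])
E
python3 - <<'E'
from h import *
for n in('top','side'):
    c=snap(n,n+'0'); print(n,c['fx'],np.round(c['world_from_camera'],3).tolist())
s=manip.get_state(); print(s['time_s'],s['tcp_pos'],np.round(s['tool_rot'],3).tolist(),s['width'])
E
```

```text
pics
top 606.5654018535655 [[0.027, -0.991, 0.127, 0.375], [-1.0, -0.027, 0.004, -0.002], [-0.0, -0.127, -0.992, 1.464], [0.0, 0.0, 0.0, 1.0]]
side 460.780470958358 [[-0.972, -0.129, 0.197, 0.367], [-0.235, 0.601, -0.764, 0.753], [-0.02, -0.788, -0.615, 0.729], [0.0, 0.0, 0.0, 1.0]]
0.1 [0.1465228  0.6073774  0.23076826] [[-0.972, 0.235, -0.0], [0.235, 0.972, -0.001], [0.0, -0.001, -1.0]] 0.08520863773206681
```

View pics/top0.png

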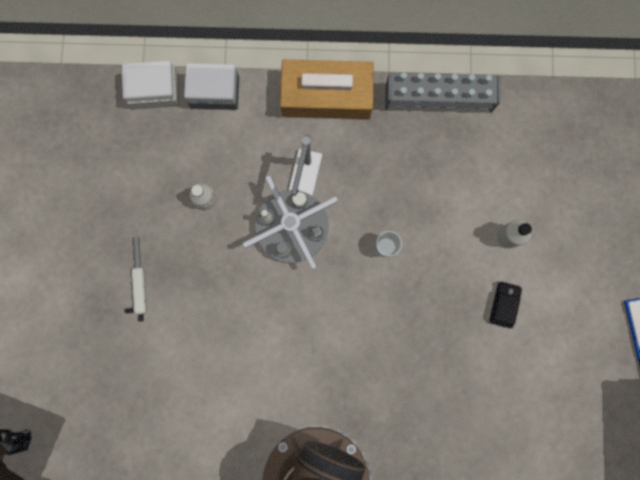

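View pics/side0.png

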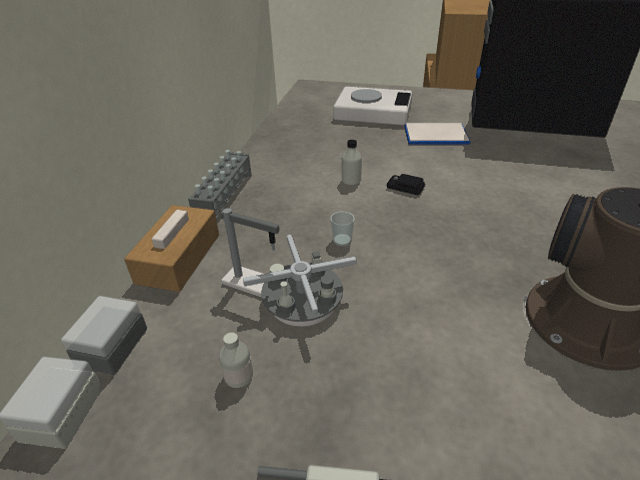

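Top view: hub at about (290,221), spoke ends at about (335,200), (269,179), (245,244) and (313,266), and the post top at (306,140). In the side view the hub is at about (301,269) and the nozzle at about (272,240). I'll crop both to identify the flask.

```bash
python3 - <<'E'
from h import *
a=cv2.imread('pics/top0.png')[130:280,230:350]; b=cv2.imread('pics/side0.png')[200:335,210:365]
a=cv2.resize(a,(440,550),interpolation=3); b=cv2.resize(b,None,fx=2.3,fy=4.07,interpolation=3)
cv2.imwrite('pics/crop.png',np.hstack([a,cv2.resize(b,(356,550))]))
c=dict(np.load('pics/top0.npz'));ax=plane(c,290,221,.1); print('axis',ax)
for u,v in((335,200),(269,179),(245,244),(313,266)):
    p=plane(c,u,v,.096); d=p-ax; print(p,np.hypot(*d[:2]),np.degrees(np.arctan2(d[1],d[0])))
p=plane(c,306,140,.195);d=p-ax;print('post',p,np.hypot(*d[:2]),np.degrees(np.arctan2(d[1],d[0])))
E
```

```text
axis [0.59476583 0.07357675 0.1       ]
[ 0.64698052 -0.02775587  0.096     ] 0.11399418190289783 -62.73884649293062
[0.692043   0.12547337 0.096     ] 0.11025473514903521 28.07958244441599
[0.53972096 0.17425293 0.096     ] 0.11474158973872865 118.66770825102621
[0.49380439 0.01831593 0.096     ] 0.11509548514939501 -151.3060985291752
post [0.75709719 0.03978747 0.195     ] 0.1658106932595978 -11.75822212021972
```

View pics/crop.png

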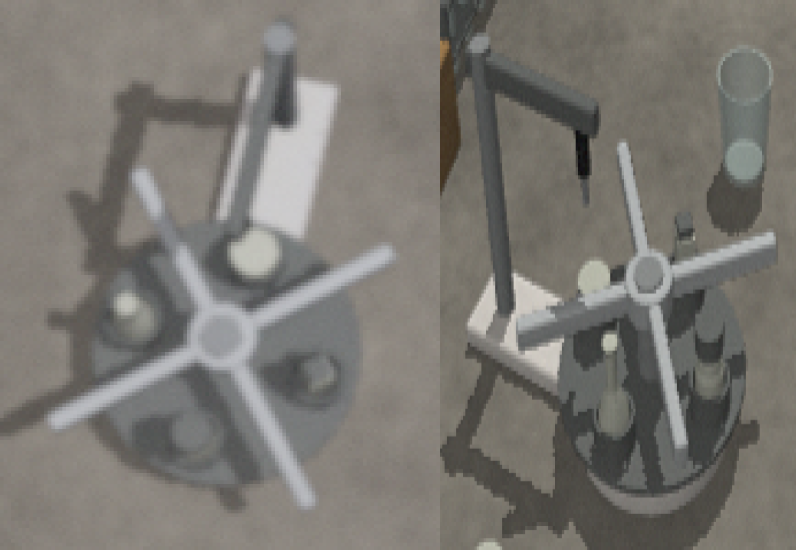

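```bash
python3 - <<'E'
from h import *
ax=np.array([.5935,.0728]); t=dict(np.load('pics/top0.npz')); s=dict(np.load('pics/side0.npz'))
for n,p in(('flask top',plane(t,264.6,212.6,.104)),('flask side',plane(s,210+170*155/356,200+342*135/550,.104)),('nozzle side',plane(s,273.1,250.3,.125)),('hub side',plane(s,210+209*155/356,200+273*135/550,.1)),('reagent',plane(t,201,190,.1)),('beaker',plane(t,388,242,.05))):
    d=p[:2]-ax; print(n,p,np.hypot(*d),np.degrees(np.arctan2(d[1],d[0])))
E
```

```text
flask top [0.61188226 0.13175948 0.104     ] 0.0617586221569249 72.68367515605253
flask side [0.60847337 0.13517557 0.104     ] 0.06414758985235254 76.5014552346868
nozzle side [0.652672   0.06465822 0.125     ] 0.05972951298444406 -7.834426665392998
hub side [0.59091355 0.07555263 0.1       ] 0.003777123455145806 133.21725468721385
reagent [0.66112152 0.27993954 0.1       ] 0.21789781948585216 71.92052400204844
beaker [ 0.55916087 -0.15556586  0.05      ] 0.2309331990109748 -98.55143815803471
```

carry_out([
  {"tx": -3.4, "ty": -3.4, "fingers": 0},
  {"tx": -3.4, "ty": -3.4, "fingers": 0},
  {"tx": -3.4, "ty": -3.4, "fingers": 0},
  {"tx": -3.4, "ty": -3.4, "fingers": 0},
  {"tx": -3.4, "ty": -3.4, "fingers": 0},
], squeeze=20)

```text
$.moves[0]: bad value
```

carry_out([
  {"tx": -3.4, "ty": -3.4, "tz": 0, "roll": 0, "fingers": 0},
  {"tx": -3.4, "ty": -3.4, "tz": 0, "roll": 0, "fingers": 0},
  {"tx": -3.4, "ty": -3.4, "tz": 0, "roll": 0, "fingers": 0},
  {"tx": -3.4, "ty": -3.4, "tz": 0, "roll": 0, "fingers": 0},
  {"tx": -3.4, "ty": -3.4, "tz": 0, "roll": 0, "fingers": 0},
], squeeze=20)

```text
time_s: 0.6
tcp_pos: [0.2725, 0.4007, 0.2312]
tool_rot: [[-0.972, 0.234, -0.0], [0.234, 0.972, -0.0], [0.0, -0.0, -1.0]]
wrist_force: [0.5, 0.7, -0.1]
width: 0.0122
gripper_force: 0.0
```

carry_out([
  {"tx": -3.4, "ty": -3.4, "tz": 0, "roll": 0, "fingers": 0},
  {"tx": -3.4, "ty": -3.4, "tz": 0, "roll": 0, "fingers": 0},
  {"tx": -3.4, "ty": -3.4, "tz": 0, "roll": 0, "fingers": 0},
  {"tx": -3.4, "ty": -3.4, "tz": 0, "roll": 0, "fingers": 0},
  {"tx": -3.4, "ty": -3.4, "tz": 0, "roll": 0, "fingers": 0},
])

```text
time_s: 1.1
tcp_pos: [0.3979, 0.1955, 0.2313]
tool_rot: [[-0.972, 0.234, 0.0], [0.234, 0.972, 0.0], [-0.0, 0.0, -1.0]]
wrist_force: [0.4, 0.4, 0.7]
width: 0.0001
gripper_force: 0.0
```

carry_out([
  {"tx": -3.4, "ty": -3.4, "tz": 0, "roll": 0, "fingers": 0},
  {"tx": -3.4, "ty": -3.4, "tz": 0, "roll": 0, "fingers": 0},
  {"tx": -3.4, "ty": -3.4, "tz": 0, "roll": 0, "fingers": 0},
  {"tx": -3.4, "ty": -3.4, "tz": 0, "roll": 0, "fingers": 0},
  {"tx": -3.2, "ty": -3.4, "tz": 0, "roll": 0, "fingers": 0},
])

```text
time_s: 1.6
tcp_pos: [0.5215, -0.0094, 0.2311]
tool_rot: [[-0.972, 0.235, -0.0], [0.235, 0.972, 0.0], [0.0, 0.0, -1.0]]
wrist_force: [0.2, 0.3, 0.8]
width: -0.0
gripper_force: 0.0
```

carry_out([
  {"tx": 0, "ty": 0, "tz": 0, "roll": -0.145, "fingers": 0},
  {"tx": 0, "ty": 0, "tz": 0, "roll": -0.145, "fingers": 0},
  {"tx": 0, "ty": 0, "tz": 0, "roll": -0.145, "fingers": 0},
  {"tx": 0, "ty": 0, "tz": 0, "roll": -0.145, "fingers": 0},
  {"tx": 0, "ty": 0, "tz": 0, "roll": -0.145, "fingers": 0},
])

```text
time_s: 2.1
tcp_pos: [0.5207, -0.0074, 0.231]
tool_rot: [[-0.88, -0.474, -0.001], [-0.474, 0.88, 0.0], [0.0, 0.0, -1.0]]
wrist_force: [0.2, -0.1, 0.1]
width: -0.0002
gripper_force: 0.0
```

carry_out([
  {"tx": 0.4, "ty": 0, "tz": 3, "roll": 0, "fingers": 0},
  {"tx": 0, "ty": 0, "tz": 3.5, "roll": 0, "fingers": 0},
  {"tx": 0, "ty": 0, "tz": 3.5, "roll": 0, "fingers": 0},
  {"tx": 0, "ty": 0, "tz": 3, "roll": 0, "fingers": 0},
  {"tx": 0, "ty": 0, "tz": 2.2, "roll": 0, "fingers": 0},
])

```text
time_s: 2.6
tcp_pos: [0.5166, -0.0092, 0.0773]
tool_rot: [[-0.883, -0.469, -0.002], [-0.469, 0.883, 0.0], [0.002, 0.001, -1.0]]
wrist_force: [0.2, 0.1, -0.0]
width: 0.0001
gripper_force: 0.0
```

```bash
python3 - <<'E'
from h import *
a=snap('top','t1')['img'][130:280,230:350,::-1]; b=snap('side','s1')['img'][200:335,210:365,::-1]
cv2.imwrite('pics/c1.png',np.hstack([cv2.resize(a,(440,550),interpolation=3),cv2.resize(b,(356,550),interpolation=3)]))
s=manip.get_state();print(s['tcp_pos'],s['wrist_force'])
E
```

```text
[ 0.51591025 -0.0090793   0.07683757] [ 0.01512736 -0.38174972  0.67213905]
```

View pics/c1.png

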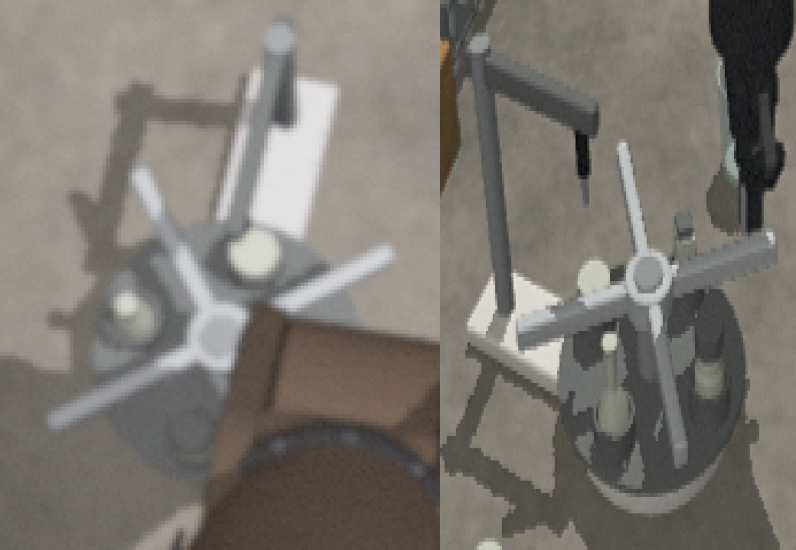

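The fingertip stands just behind the near spoke's outer end, in the side crop at about (755,230), clear of tray and vessels. Next I close the gap slowly.

carry_out([
  {"tx": 0, "ty": 0.3, "tz": 0, "roll": 0, "fingers": 0},
  {"tx": 0, "ty": 0.3, "tz": 0, "roll": 0, "fingers": 0},
  {"tx": 0, "ty": 0.3, "tz": 0, "roll": 0, "fingers": 0},
  {"tx": 0, "ty": 0.3, "tz": 0, "roll": 0, "fingers": 0},
  {"tx": 0, "ty": 0.2, "tz": 0, "roll": 0, "fingers": 0},
])

```text
time_s: 3.2
tcp_pos: [0.5107, 0.0034, 0.0799]
tool_rot: [[-0.883, -0.469, 0.001], [-0.469, 0.883, -0.0], [-0.001, -0.0, -1.0]]
wrist_force: [0.6, -0.6, 0.1]
width: 0.0003
gripper_force: 0.0
```

carry_out([
  {"tx": 0.04, "ty": 0.22, "tz": 0, "roll": 0.02, "fingers": 0},
  {"tx": 0.07, "ty": 0.43, "tz": 0, "roll": 0.04, "fingers": 0},
  {"tx": 0.07, "ty": 0.43, "tz": 0, "roll": 0.04, "fingers": 0},
  {"tx": 0.09, "ty": 0.54, "tz": 0, "roll": 0.05, "fingers": 0},
  {"tx": 0.09, "ty": 0.54, "tz": 0, "roll": 0.05, "fingers": 0},
])

```text
time_s: 3.7
tcp_pos: [0.4986, 0.0216, 0.0793]
tool_rot: [[-0.96, -0.281, -0.0], [-0.281, 0.96, -0.0], [0.0, -0.0, -1.0]]
wrist_force: [-0.6, -1.6, 0.4]
width: 0.0001
gripper_force: 0.5
```

carry_out([
  {"tx": 0.1, "ty": 0.54, "tz": 0, "roll": 0.05, "fingers": 0},
  {"tx": 0.1, "ty": 0.54, "tz": 0, "roll": 0.05, "fingers": 0},
  {"tx": 0.1, "ty": 0.54, "tz": 0, "roll": 0.05, "fingers": 0},
  {"tx": 0.1, "ty": 0.54, "tz": 0, "roll": 0.05, "fingers": 0},
  {"tx": 0.1, "ty": 0.54, "tz": 0, "roll": 0.05, "fingers": 0},
])

```text
time_s: 4.2
tcp_pos: [0.4886, 0.0472, 0.0793]
tool_rot: [[-0.999, -0.035, -0.0], [-0.035, 0.999, -0.0], [0.0, -0.0, -1.0]]
wrist_force: [-0.8, -1.5, -0.5]
width: 0.0001
gripper_force: 0.5
```

carry_out([
  {"tx": 0.1, "ty": 0.54, "tz": 0, "roll": 0.05, "fingers": 0},
  {"tx": 0.1, "ty": 0.54, "tz": 0, "roll": 0.05, "fingers": 0},
  {"tx": 0.1, "ty": 0.54, "tz": 0, "roll": 0.05, "fingers": 0},
  {"tx": 0.1, "ty": 0.54, "tz": 0, "roll": 0.05, "fingers": 0},
  {"tx": 0.1, "ty": 0.54, "tz": 0, "roll": 0.05, "fingers": 0},
])

```text
time_s: 4.7
tcp_pos: [0.4853, 0.0744, 0.0793]
tool_rot: [[-0.977, 0.213, -0.0], [0.213, 0.977, -0.0], [0.0, -0.0, -1.0]]
wrist_force: [0.0, -1.2, 0.3]
width: 0.0001
gripper_force: 0.5
```

```bash
python3 - <<'E'
from h import *
a=snap('top','t2')['img'][130:280,230:350,::-1]; b=snap('side','s2')['img'][200:335,210:365,::-1]
cv2.imwrite('pics/c2.png',np.hstack([cv2.resize(a,(440,550),interpolation=3),cv2.resize(b,(356,550),interpolation=3)]))
s=manip.get_state();print(s['tcp_pos'],s['wrist_force']);R=np.array(s['tool_rot']);d=s['tcp_pos'][:2]-np.array([.5935,.0728]);print(R[:2,:2].T@d,np.degrees(np.arctan2(R[1,0],R[0,0])))
E
```

```text
[0.4854139  0.07463905 0.07932858] [ 0.67490248 -0.03793689  0.28068709]
[ 0.10603882 -0.021018  ] 167.81391677619513
```

View pics/c2.png

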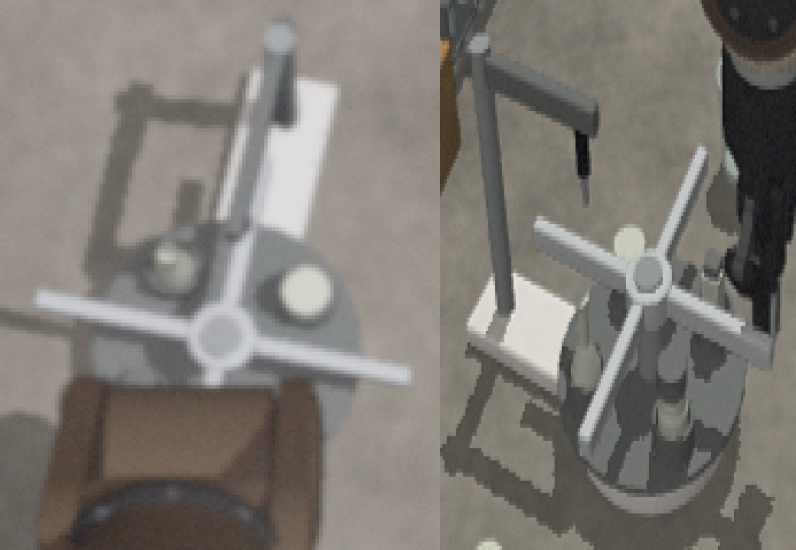

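Spokes have turned about 39° clockwise: their ends in the crop went from (55,423)/(393,255) to (40,298)/(408,375). All vessels stand; I'll continue.

carry_out([
  {"tx": 0.1, "ty": 0.54, "tz": 0, "roll": 0.05, "fingers": 0},
  {"tx": 0.1, "ty": 0.54, "tz": 0, "roll": 0.05, "fingers": 0},
  {"tx": 0.1, "ty": 0.54, "tz": 0, "roll": 0.05, "fingers": 0},
  {"tx": 0.1, "ty": 0.54, "tz": 0, "roll": 0.05, "fingers": 0},
  {"tx": 0.1, "ty": 0.54, "tz": 0, "roll": 0.05, "fingers": 0},
])

```text
time_s: 5.3
tcp_pos: [0.4889, 0.1013, 0.0793]
tool_rot: [[-0.895, 0.446, -0.0], [0.446, 0.895, -0.0], [0.0, -0.0, -1.0]]
wrist_force: [-0.7, -0.6, 0.9]
width: 0.0003
gripper_force: 0.5
```

carry_out([
  {"tx": 0.1, "ty": 0.54, "tz": 0, "roll": 0.05, "fingers": 0},
  {"tx": 0.1, "ty": 0.54, "tz": 0, "roll": 0.05, "fingers": 0},
  {"tx": 0.1, "ty": 0.54, "tz": 0, "roll": 0.05, "fingers": 0},
  {"tx": 0.1, "ty": 0.54, "tz": 0, "roll": 0.05, "fingers": 0},
  {"tx": 0.1, "ty": 0.54, "tz": 0, "roll": 0.05, "fingers": 0},
])

```text
time_s: 5.8
tcp_pos: [0.4991, 0.1268, 0.0793]
tool_rot: [[-0.757, 0.654, -0.0], [0.654, 0.757, -0.0], [0.0, -0.0, -1.0]]
wrist_force: [-0.6, -0.8, -0.4]
width: -0.0001
gripper_force: 0.5
```

carry_out([
  {"tx": 0.1, "ty": 0.54, "tz": 0, "roll": 0.05, "fingers": 0},
  {"tx": 0.1, "ty": 0.54, "tz": 0, "roll": 0.05, "fingers": 0},
  {"tx": 0.1, "ty": 0.54, "tz": 0, "roll": 0.05, "fingers": 0},
  {"tx": 0.08, "ty": 0.43, "tz": 0, "roll": 0.04, "fingers": 0},
  {"tx": 0.04, "ty": 0.22, "tz": 0, "roll": 0.02, "fingers": 0},
])

```text
time_s: 6.3
tcp_pos: [0.5125, 0.1457, 0.0793]
tool_rot: [[-0.604, 0.797, -0.0], [0.797, 0.604, 0.0], [0.0, -0.0, -1.0]]
wrist_force: [-0.7, -1.7, -0.1]
width: 0.0003
gripper_force: 0.5
```

```bash
python3 - <<'E'
from h import *
a=snap('top','t3')['img'][130:280,230:350,::-1]; b=snap('side','s3')['img'][200:335,210:365,::-1]
cv2.imwrite('pics/c3.png',np.hstack([cv2.resize(a,(440,550),interpolation=3),cv2.resize(b,(356,550),interpolation=3)]))
s=manip.get_state();print(s['tcp_pos'],s['wrist_force']);R=np.array(s['tool_rot']);d=s['tcp_pos'][:2]-np.array([.5935,.0728]);print(R[:2,:2].T@d,np.degrees(np.arctan2(R[1,0],R[0,0])))
E
```

```text
[0.51253682 0.14565252 0.07928874] [-0.49105193  0.14873313 -0.05495778]
[ 0.10698723 -0.02040246] 127.22172448535002
```

View pics/c3.png

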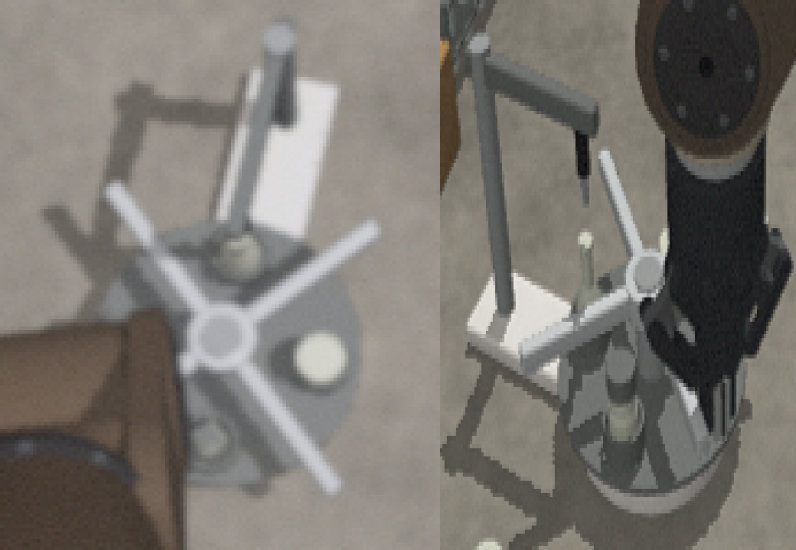

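The flask's mouth is at side crop (585,238), almost directly under the nozzle tip at (585,205). Now I measure the remaining offset.

```bash
python3 - <<'E'
from h import *
t=dict(np.load('pics/t3.npz')); s=dict(np.load('pics/s3.npz'))
S=lambda x,y,z:plane(s,210+(x-440)*155/356,200+y*135/550,z)[:2]
T=lambda x,y,z:plane(t,230+x*120/440,130+y*150/550,z)[:2]
h=S(648,275,.1)
ang=lambda d:(np.round(d,4),np.hypot(*d),np.degrees(np.arctan2(d[1],d[0])))
print('noz',ang(S(585,205,.125)-h),'mouth',ang(S(585,238,.104)-h))
a,b,c,d=T(113,188,.096),T(335,488,.096),T(378,228,.096),T(222,336,.1)
print(ang(a-b),ang(c-d),'post',ang(T(280,37,.195)-np.array([.5935,.0728])),'armEnd',ang(T(238,222,.191)-np.array([.5935,.0728])))
E
```

```text
noz (array([ 0.0612, -0.0125]), np.float64(0.06247688782866865), np.float64(-11.548069855196195)) mouth (array([ 0.0626, -0.011 ]), np.float64(0.06358127006960976), np.float64(-9.96264089033105))
(array([0.1853, 0.1445]), np.float64(0.23496812330731387), np.float64(37.95853476806707)) (array([ 0.0718, -0.0952]), np.float64(0.1192488198905863), np.float64(-52.98197161580601)) post (array([ 0.1634, -0.0338]), np.float64(0.16687606447776707), np.float64(-11.686639967629215)) armEnd (array([ 0.0528, -0.0125]), np.float64(0.05427350699184441), np.float64(-13.360370174372294))
```

carry_out([
  {"tx": 0.05, "ty": 0.27, "tz": 0, "roll": 0.025, "fingers": 0},
  {"tx": 0.05, "ty": 0.27, "tz": 0, "roll": 0.025, "fingers": 0},
  {"tx": 0, "ty": 0, "tz": 0, "roll": 0, "fingers": 0},
  {"tx": 0, "ty": -0.3, "tz": 0, "roll": 0, "fingers": 0},
  {"tx": 0, "ty": -1.0, "tz": 0, "roll": 0, "fingers": 0},
])

```text
time_s: 6.9
tcp_pos: [0.5055, 0.1423, 0.0793]
tool_rot: [[-0.564, 0.826, 0.001], [0.826, 0.564, 0.0], [-0.0, 0.001, -1.0]]
wrist_force: [0.1, 0.1, -0.2]
width: 0.0
gripper_force: 0.0
```

carry_out([
  {"tx": 0, "ty": -0.5, "tz": 0, "roll": 0, "fingers": 0},
  {"tx": 0, "ty": 0, "tz": -3, "roll": 0, "fingers": 0},
  {"tx": 0, "ty": 0, "tz": -4, "roll": 0, "fingers": 0},
  {"tx": 0, "ty": 0, "tz": -4, "roll": 0, "fingers": 0},
  {"tx": 0, "ty": 0, "tz": -4, "roll": 0, "fingers": 0},
])

```text
time_s: 7.4
tcp_pos: [0.5006, 0.1392, 0.2309]
tool_rot: [[-0.564, 0.826, -0.0], [0.826, 0.564, 0.0], [0.0, -0.0, -1.0]]
wrist_force: [-0.1, -0.3, -0.0]
width: -0.0003
gripper_force: 0.0
```

carry_out([
  {"tx": 3, "ty": 0, "tz": 0, "roll": 0, "fingers": 0},
  {"tx": 4, "ty": 0, "tz": 0, "roll": 0, "fingers": 0},
  {"tx": 4, "ty": 0, "tz": 0, "roll": 0, "fingers": 0},
  {"tx": 4, "ty": 0, "tz": 0, "roll": 0, "fingers": 0},
  {"tx": 0, "ty": 0, "tz": 0, "roll": 0, "fingers": 0},
])

```text
time_s: 7.9
tcp_pos: [0.414, 0.2656, 0.2294]
tool_rot: [[-0.567, 0.824, -0.0], [0.824, 0.567, 0.0], [0.001, -0.0, -1.0]]
wrist_force: [0.7, 0.4, -0.1]
width: 0.0002
gripper_force: 0.0
```

```bash
python3 - <<'E'
from h import *
a=snap('top','t4')['img'][130:280,230:350,::-1]; b=snap('side','s4')['img'][200:335,210:365,::-1]
cv2.imwrite('pics/c4.png',np.hstack([cv2.resize(a,(440,550),interpolation=3),cv2.resize(b,(356,550),interpolation=3)]))
E
```

```text
(no output)
```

View pics/c4.png

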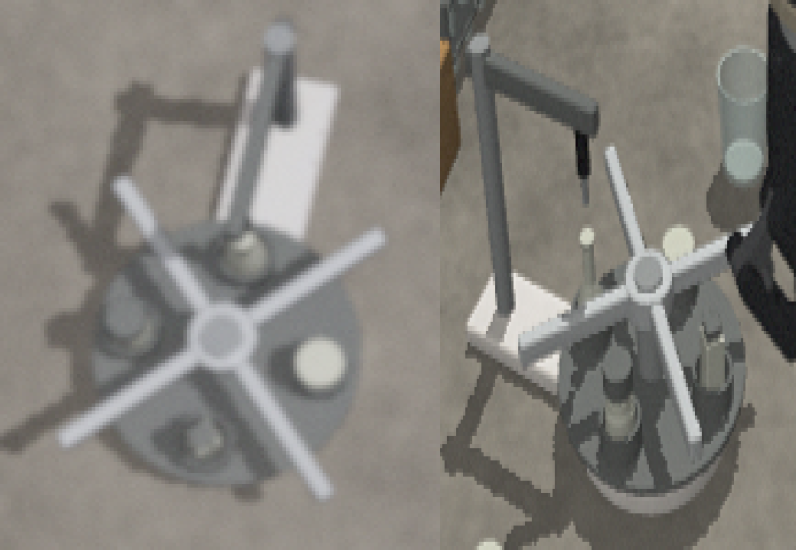

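The hand is clear and all four vessels are upright. Mouth in the side crop is (587,237), nozzle tip (585,205). Last check of the angle.

```bash
python3 - <<'E'
from h import *
t=dict(np.load('pics/t4.npz')); s=dict(np.load('pics/s4.npz'))
S=lambda x,y,z:plane(s,210+(x-440)*155/356,200+y*135/550,z)[:2]
T=lambda x,y,z:plane(t,230+x*120/440,130+y*150/550,z)[:2]
A=lambda d:np.degrees(np.arctan2(d[1],d[0]))
print('offset mm',1000*(S(587,237,.104)-S(585,205,.125)))
print(A(T(120,186,.096)-T(325,490,.096)),A(T(378,238,.096)-T(65,438,.096))+90)
E
```

```text
offset mm [-0.1271432   0.36291846]
35.47880263199962 34.566076126543535
```

```bash
python3 -c "
from workcell import manip
print(manip.finish_job())"
```

```text
the job is handed in; nothing more can be done
None
```

I turned the carousel about 83° clockwise, and the last pictures put the long-necked flask's mouth within about 2 mm of the point under the nozzle (8 mm allowed). All four vessels are standing, the hand is clear, and the job is handed in; the hand-in returned no verdict.

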